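Feed a sanding sled along the fence with a push stick

TASK

Take the push stick with the orange shoe out of the tray and, with its shoe in the notch at the tail of the wooden sanding sled, first press the sled over against the aluminium fence and then, keeping it against the fence, feed it along the abrasive board right up to the red end stop. Then stand the orange stick upright in the tray again and let go. Move the sled only with the stick, never with the hand, and leave the blue stick and the glue bottle alone.

Things in the scene. Friction and masses are not known exactly. Their poses are not given: they have to be found in the camera images.
- board: Fixed plywood board with dark abrasive sheet, 200 (x) by 360 (y) by 12 mm thick; origin: centre of its underside, on the table. +x points to the fence, +y is the feed direction. Aluminium fence along the +x side: inner face at x = +70 mm, 20 mm thick, top 42 mm above the table. Red end stop across the +y end: near face at y = +165 mm, top 34 mm above the table.
- home (a point): Point on the board's top (board x = +25, y = +95, z = 12 mm; axes as the board's) where the sled's origin lies when the sled is flush with the fence and touches the stop. The sled starts 14 to 22 mm clear of the fence and 145 to 185 mm short of the stop.
- sled: Loose light-wood sled on the board, 90 (x) by 140 (y) by 32 mm high, 0.45 kg, a walnut blank clamped near its front (top 50 mm). Origin: centre of the underside of its outline; +y is its front (to the stop), +x its fence side. Notch, full height, open at the tail: x -27 to +27, y -70 to +20 mm, with an 18 mm thick arm each side. It slides with friction and stays where left.
- sled_notch (a point): Point in the sled's notch, on the sled's centre line, 23 mm behind the notch's front wall (sled x = 0, y = -3 mm), half-way up the sled (16 mm above its underside). Axes as the sled's.
- orange_stick_mid (a point): Centre (half-way up) of the orange-shod push stick, 120 mm tall, 0.1 kg, standing in one bay of the tray. Round orange shoe 34 mm in diameter over its lowest 45 mm; above it a dark-wood square grip 22 by 22 mm, 75 mm long, to the top, its faces square to this point's x and y; z is up. Its foot is 60 mm below this point. Grasp the grip from above.
- blue_stick_mid (a point): Centre of the other stick, the same in size and shape but with a blue shoe, standing in the other bay. Leave it alone.
- tray: Fixed low black tray, 100 (x) by 220 mm (y); origin: centre of its underside, on the table. Floor 5 mm above the table, walls 5 mm thick, their top 17 mm above the table, one dividing wall across the middle: bays centred at y = +55 and -55 mm, each about 90 by 100 mm inside. Which stick is in which bay varies.
- glue_mid (a point): Centre of the glue bottle, green with a white label and yellow cap, 48 mm in diameter and 110 mm tall, standing on the table. Leave it alone.
There are look-alikes about, which are no part of the job. What is shaped like the part that bears orange_stick_mid but pink or purple is not meant.

How it is judged:
By the outcome, as a careful person would: the job done as asked, in the order asked, and still so for the second after the job is handed in, with the robot touching nothing.
It also fails if it takes over 58 s, if anything falls off the work surface, if the arm or the gripper's body presses on something with over 40 N, if the wrist force passes 120 N, or if a joint passes its speed limit or range.

ROBOT

A 7-joint arm with a two-finger parallel gripper is mounted at the origin on the work surface. World frame = base frame: x ahead of the robot, y to its left, z up, the work surface at z = 0. Lengths are in m, angles in rad, forces in N, time in s.
With the tool pointing down it reaches from about 0.425 to 0.925 m from the base axis. Payload 6.8 kg.
Tool frame: the origin (TCP) lies at the very end of the fingers, on their centre line; the grasp point (between the pads) lies 19 mm behind it; z points along the fingers, y is the line along which they close (so a half turn about z gives the same grasp; the last joint's range is limited). The gripper opens to 85 mm and grips with 20 to 120 N. Pads are 22 mm wide; open, the fingers measure 114 mm over their backs; the gripper's body (76 mm by 85 mm) begins 54 mm behind the grasp point. The pads swing forward as they close: fully open they stand 13 mm farther back than shut.
Start: joints at [-0.108, 0.477, 0.022, 1.555, -0.011, 1.109, -0.083], TCP at [0.675, 0, 0.231] pointing down, gripper open.
Joint ranges: [-2.96, 2.96], [-0.34, 2.1], [-1.41, 1.46], [0.24, 2.44], [-1.37, 4.51], [0.17, 1.92], [-2.96, 2.96]. Speed limits (rad/s): [2.39, 2.39, 3.14, 3.14, 3.14, 3.14, 3.14].

INTERFACE

Orientations are given as a unit quaternion [x, y, z, w].
In Python, from cell import manip, jaws, optics, order gives the robot as it stands. Calls block until the motion is done:
- manip.goto(position, orientation): joint-space move of the TCP to a pose.
- manip.line_to(position, speed=0.15, orientation=None): straight line of the TCP; orientation=None keeps the orientation; speed is the mean speed in m/s.
- manip.move_j(angles): joint-space move.
- jaws.set_gripper(opening, squeeze=None): opening from 0.0 (shut) to 1.0 (fully open); squeeze is the grip in N (None keeps the last); returns when the fingers have stopped.
- manip.hold(seconds).
- manip.solve_ik(position, orientation): joint angles nearest the present ones, or None.
- manip.get_state(): the state.
- optics.camera(name): name is "scene" or "side" or "wrist"; returns a dict with "frame" (480x640x3 uint8, blue, green, red), "depth" (480x640 float32, m along the optical axis (not along the pixel's ray), 0 where there is no reading), "mtx" (3x3 intrinsics, pixels), "rvec" (rotation vector, rad) and "tvec" (3), from world to camera coordinates, as OpenCV has them. Camera axes: x right, y down, z forward; pixel columns grow to the right and rows downward; lengths in m; the calibration is good to about 2 mm. A picture is of the moment at which its call begins.
A pose or a line that the arm cannot do raises manip.Unreachable and nothing moves.
- order.sign_off(): hands the job in; it is judged then, once.
The state is a dict: "time_s": time; "qpos": joint angles; "dq": joint speeds; "effort": joint torques, N m; "ee_pos": TCP position; "eef_rot": TCP orientation; "contact_force": force on the tool from outside, world axes, zero at the start; "moment": the same for the moment, N m; "grip_width": opening from 0.0 (shut) to 1.0 (fully open); "grasp_force": force on a finger pad.
Only numpy, scipy, OpenCV 4.12 (cv2) and the standard library are available. Lean on these libraries where they do the work, as an engineer would, in place of code of your own. Each camera call takes 0.05 s, during which the arm holds its last target. There are 200 camera calls.

## Working session

There is one attempt and no reset: what is moved stays moved. The work goes in short steps, each a Python script; the robot and the scene stay as the last script left them, time stands still between calls to the robot, and variables do not carry over. Pictures are saved under pics/ and viewed, at most 10 in all, crops included, and the job is handed in when it is done.

```bash
ls; mkdir -p pics; python3 - <<'E'
from cell import manip, jaws, optics, order
import cv2,numpy as np
for n in ["scene","side"]:
    c=optics.camera(n); cv2.imwrite(f"pics/{n}0.png",c["frame"]); np.savez(f"{n}0.npz",**c)
    R=cv2.Rodrigues(c["rvec"])[0]; print(n,-R.T@c["tvec"].ravel(),R[2],c["mtx"][0,0],(c["depth"]>0).mean())
s=manip.get_state(); print(s["time_s"],s["ee_pos"],s["eef_rot"],s["contact_force"])
E
```

```text
pics
scene [1.04030946 0.49516841 0.83257485] [-0.4410034  -0.44384616 -0.78007474] 502.45852043857315 0.9958756510416666
side [ 0.38433921 -0.72680897  0.74026375] [ 0.22890953  0.7482897  -0.62262585] 512.0215696028355 0.996279296875
0.1 [ 6.74475982e-01 -3.78816012e-05  2.30426414e-01] [ 7.07096147e-01  7.07116953e-01 -6.23051994e-04 -5.15799079e-04] [-1.33828752 -0.29649414  0.1073179 ]
```

View pics/scene0.png

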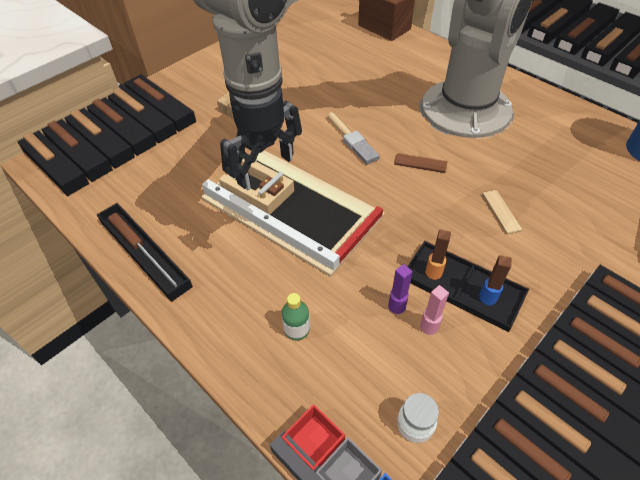

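View pics/side0.png

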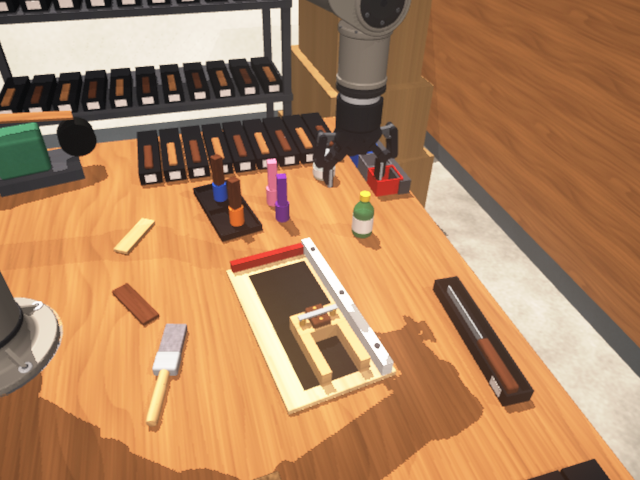

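Scene view: orange-shoed stick (436,265) and blue-shoed stick (491,290) stand in the black tray. The look-alikes are purple (400,290) and pink (433,312), both on the bare table. The orange one fits because it has an orange shoe, a dark-wood grip and stands in a tray bay. In the side view it is at (236,205), and the sled is at (330,340), with its notch facing the lower right and the red stop at the far end. Next I'll measure and make the confirming crop.

```bash
cat > h.py <<'E'
import cv2,numpy as np
def cloud(c):
    h,w=c["depth"].shape; R=cv2.Rodrigues(c["rvec"])[0]; d=c["depth"].astype(float)
    v,u=np.mgrid[:h,:w]; K=c["mtx"]
    P=np.stack([(u-K[0,2])/K[0,0]*d,(v-K[1,2])/K[1,1]*d,d],-1)
    P=(P-c["tvec"].ravel())@R
    P[d==0]=np.nan
    return P
def hsv(c): return cv2.cvtColor(c["frame"],cv2.COLOR_BGR2HSV)
def rect(P):
    (cx,cy),(a,b),t=cv2.minAreaRect((P[:,:2]*1000).astype(np.float32)); return np.round([cx,cy,a,b,t],1)
def big(m):
    n,l,s,_=cv2.connectedComponentsWithStats(m.astype(np.uint8)); return l==1+np.argmax(s[1:,4]) if n>1 else m
def line(P):  # principal direction deg & mean
    m=P[:,:2].mean(0); u,s,v=np.linalg.svd(P[:,:2]-m,full_matrices=False); return np.round(m*1000,1),np.round(np.degrees(np.arctan2(v[0,1],v[0,0])),2)
E
python3 - <<'E'
from h import *
for n in ["scene","side"]:
    c=dict(np.load(n+"0.npz")); P=cloud(c); H=hsv(c); h,s,v=[H[...,i] for i in range(3)]; z=P[...,2]
    roi=(P[...,0]>.4)&(P[...,0]<.95)&(abs(P[...,1])<.5)
    def rep(name,m,top=None):
        m=big(m&roi); Q=P[m]; vv,uu=np.nonzero(m)
        print(n,name,m.sum(),"px",uu.mean().round(),vv.mean().round(),"rect",rect(Q),"line",*line(Q),"z",np.percentile(Q[:,2],[5,50,95]).round(4))
    rep("stop",((h<6)|(h>174))&(s>150)&(z>.029)&(z<.039))
    rep("fence",(s<60)&(z>.037)&(z<.046))
    rep("sledtop",(z>.040)&(z<.048)&(s>60)&(h<30)&(v>110))
    rep("orange",(h>5)&(h<14)&(s>200)&(v>150)&(z>.01)&(z<.06))
    rep("blue",(h>105)&(h<125)&(s>150)&(z>.01)&(z<.06))
    rep("tray",(v<60)&(z>.003)&(z<.02))
    rep("green",(h>45)&(h<85)&(s>80)&(z>.01))
    o=big((h>5)&(h<14)&(s>200)&(v>150)&(z>.01)&(z<.06)&roi); oc=P[o][:,:2].mean(0)
    g=(z>.112)&(z<.125)&(np.hypot(P[...,0]-oc[0],P[...,1]-oc[1])<.05)&roi
    rep("griptop",g)
c=dict(np.load("scene0.npz")); d=dict(np.load("side0.npz"))
a=cv2.resize(c["frame"][215:345,370:540],None,fx=2.3,fy=2.3); b=cv2.resize(d["frame"][220:420,210:410],None,fx=1.95,fy=1.95)
hh=max(a.shape[0],b.shape[0]); pad=lambda x:cv2.copyMakeBorder(x,0,hh-x.shape[0],0,0,cv2.BORDER_CONSTANT)
cv2.imwrite("pics/crop1.png",np.hstack([pad(a),pad(b)]))
E
```

```text
scene stop 454 px 359.0 231.0 rect [525.6  87.9 157.   15.8   7.8] line [527.7  88.9] 7.73 z [0.0314 0.0353 0.0378]
scene fence 1384 px 272.0 222.0 rect [637.9 -72.8  23.4 362.3   7.4] line [637.3 -57.9] 97.4 z [0.0387 0.0432 0.0455]
scene sledtop 591 px 257.0 190.0 rect [ 580.1 -169.4   94.3  143.     9.1] line [ 599.4 -145.3] 120.6 z [0.041  0.0454 0.0475]<stdin>:7: RuntimeWarning: Mean of empty slice.
  ret = ret.dtype.type(ret / rcount)
h.py:15: RuntimeWarning: Mean of empty slice.
  m=P[:,:2].mean(0); u,s,v=np.linalg.svd(P[:,:2]-m,full_matrices=False); return np.round(m*1000,1),np.round(np.degrees(np.arctan2(v[0,1],v[0,0])),2)
  ret = um.true_divide(
Traceback (most recent call last):
  File "h.py", line 15, in line
    m=P[:,:2].mean(0); u,s,v=np.linalg.svd(P[:,:2]-m,full_matrices=False); return np.round(m*1000,1),np.round(np.degrees(np.arctan2(v[0,1],v[0,0])),2)
                                                                                                                                    ~^^^^^
IndexError: index 0 is out of bounds for axis 0 with size 0
```

```bash
cat > m.py <<'E'
from h import *
for n in ["scene","side"]:
    c=dict(np.load(n+"0.npz")); P=cloud(c); H=hsv(c); h,s,v=[H[...,i] for i in range(3)]; z=P[...,2]
    if n=="scene": print(P[265,436],H[268,436],P[290,491])
    roi=(P[...,0]>.2)&(P[...,0]<.95)&(abs(P[...,1])<.6)
    def rep(name,m,top=None):
        m=m&roi
        if m.sum()<5: print(n,name,"none");return
        m=big(m); Q=P[m]; vv,uu=np.nonzero(m)
        print(n,name,m.sum(),"px",uu.mean().round(),vv.mean().round(),"rect",rect(Q),"line",*line(Q),"z",np.percentile(Q[:,2],[5,50,95]).round(4))
    rep("stop",((h<6)|(h>174))&(s>150)&(z>.029)&(z<.039))
    rep("fence",(s<60)&(z>.037)&(z<.046))
    rep("sledtop",(z>.040)&(z<.048)&(s>60)&(h<30)&(v>110))
    om=(h>5)&(h<14)&(s>215)&(v>150)&(z>.01)&(z<.06)
    rep("orange",om)
    rep("blue",(h>105)&(h<125)&(s>150)&(z>.01)&(z<.06))
    rep("tray",(v<60)&(z>.003)&(z<.02))
    rep("green",(h>45)&(h<85)&(s>80)&(z>.01))
    if (om&roi).sum()>5:
        oc=P[big(om&roi)][:,:2].mean(0)
        rep("griptop",(z>.112)&(z<.125)&(np.hypot(P[...,0]-oc[0],P[...,1]-oc[1])<.05))
c=dict(np.load("scene0.npz")); d=dict(np.load("side0.npz"))
a=cv2.resize(c["frame"][215:345,370:540],None,fx=2.3,fy=2.3); b=cv2.resize(d["frame"][220:420,210:410],None,fx=1.95,fy=1.95)
hh=max(a.shape[0],b.shape[0]); pad=lambda x:cv2.copyMakeBorder(x,0,hh-x.shape[0],0,0,cv2.BORDER_CONSTANT)
cv2.imwrite("pics/crop1.png",np.hstack([pad(a),pad(b)]))
E
python3 m.py
```

```text
[0.50056886 0.25798089 0.05173072] [ 12 172 165] [0.47584217 0.36314552 0.04954363]
scene stop 454 px 359.0 231.0 rect [525.6  87.9 157.   15.8   7.8] line [527.7  88.9] 7.73 z [0.0314 0.0353 0.0378]
scene fence 1384 px 272.0 222.0 rect [637.9 -72.8  23.4 362.3   7.4] line [637.3 -57.9] 97.4 z [0.0387 0.0432 0.0455]
scene sledtop 842 px 548.0 416.0 rect [609.6 549.7  22.6 100.4   0. ] line [610. 551.] 90.0 z [0.0405 0.0426 0.0449]
scene orange none
scene blue 301 px 489.0 294.0 rect [469.2 361.4  22.6  33.8  14.6] line [474.2 362.7] 103.55 z [0.0133 0.0364 0.052 ]
scene tray 3829 px 469.0 287.0 rect [471.1 309.9 100.7 217.8  11.3] line [470.2 319.8] 98.75 z [0.0041 0.007  0.018 ]
scene green 454 px 295.0 315.0 rect [765.5 148.7  33.9  44.9  54.9] line [768.9 152.4] -39.77 z [0.0598 0.0757 0.088 ]
side stop 477 px 266.0 255.0 rect [525.4  86.6 159.   23.3   9.3] line [523.9  85.4] -172.31 z [0.0299 0.034  0.0364]
side fence 1576 px 348.0 305.0 rect [637.1 -71.1  21.9 363.    7.5] line [639.6 -96.9] -82.5 z [0.039  0.0422 0.0444]
side sledtop 1506 px 327.0 340.0 rect [ 580.5 -169.    91.   141.9    8.5] line [ 577.6 -174.8] -57.29 z [0.0416 0.0442 0.0464]
side orange none
side blue 182 px 219.0 192.0 rect [465.1 381.8  84.8  31.6  84. ] line [461.6 348.6] -162.09 z [0.0127 0.0339 0.0505]
side tray 439 px 210.0 200.0 rect [447.7 332.9  68.6 168.8  10.7] line [437.  355.8] -76.6 z [0.0037 0.0076 0.0177]
side green 191 px 363.0 209.0 rect [755.9 133.2  25.4  40.8  66.7] line [755.  132.3] -25.76 z [0.0678 0.0775 0.0884]
```

View pics/crop1.png

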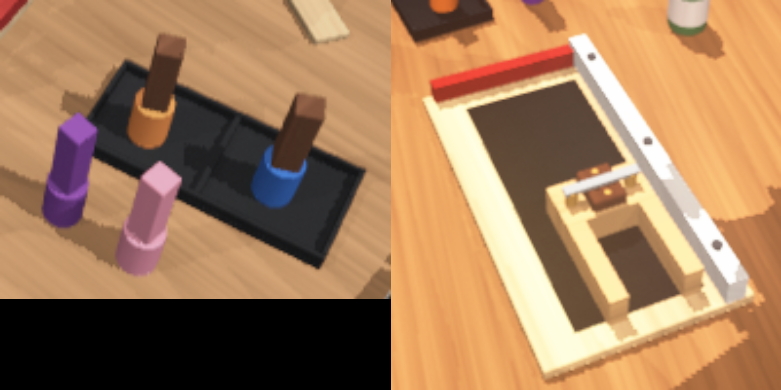

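Confirmed by the crop: the orange-shoed stick, with its dark-wood grip, stands in the left bay (crop 152,125 → scene ≈436,268). Purple (68,200) and pink (145,245) stand outside the tray. The right half shows the sled skewed slightly, with a gap to the fence. I'll now fix the stick's pose and move above it.

```bash
cat >> h.py <<'E'
from scipy.spatial.transform import Rotation as Ro
def quat(a): # tool down, closing axis (tool y) at world angle a (deg)
    a=np.radians(a); y=np.array([np.cos(a),np.sin(a),0]); z=np.array([0,0,-1.]); x=np.cross(y,z)
    return Ro.from_matrix(np.stack([x,y,z],1)).as_quat()
E
cat > a.py <<'E'
from h import *
from cell import manip, jaws, optics
ctr=[]
for n in ["scene","side"]:
    c=dict(np.load(n+"0.npz")); P=cloud(c); H=hsv(c); h,s,v=[H[...,i] for i in range(3)]; z=P[...,2]
    near=np.hypot(P[...,0]-.49,P[...,1]-.256)<.05
    for nm,m in [("oshoe",near&(z>.015)&(z<.048)&(s>120)&(h<20)&(v>120)),("gtop",near&(z>.12)&(z<.132)),("grip",near&(z>.06)&(z<.132)),
      ("purple",(h>132)&(h<150)&(s>100)&(z>.01)&(P[...,0]>.4)),("pink",(h>150)&(h<176)&(s>50)&(z>.01)&(z<.14)&(P[...,0]>.4)&(P[...,1]>.15)&(P[...,1]<.4))]:
        if m.sum()<4: print(n,nm,m.sum()); continue
        m=big(m); Q=P[m]; print(n,nm,m.sum(),rect(Q),Q[:,2].min().round(3),Q[:,2].max().round(3))
        if nm=="gtop": ctr.append(Q[:,:2].mean(0))
print(ctr); p=np.mean(ctr,0)
for a in (11-180,11-90,11,11+90):
    print(a,manip.solve_ik([*p,.25],quat(a)))
s=manip.get_state()["qpos"]
q=min((manip.solve_ik([*p,.25],quat(a)) for a in (11,-169)),key=lambda q:1e9 if q is None else abs(np.array(q)-s).max())
manip.move_j(q); w=optics.camera("wrist"); np.savez("w0.npz",**w); cv2.imwrite("pics/w0.png",w["frame"]); print(manip.get_state()["time_s"])
E
python3 a.py
```

```text
scene oshoe 172 [496.4 255.5  14.1  32.3  26.1] 0.015 0.048
scene gtop 140 [487.3 250.5  24.5  21.8  30.1] 0.12 0.129
scene grip 395 [487.4 250.3  24.5  22.2  30.1] 0.06 0.129
scene purple 720 [599.1 246.7  29.8  28.4  83.1] 0.01 0.124
scene pink 764 [561.8 306.3  91.6  32.1  19.5] 0.01 0.124
side oshoe 158 [486.1 241.3  20.2  33.   89.5] 0.015 0.048
side gtop 74 [485.7 250.3  25.8  25.   29.6] 0.12 0.128
side grip 362 [485.7 250.2  25.5  25.8  28.2] 0.06 0.128
side purple 426 [594.8 241.   30.7  28.7  74.5] 0.01 0.124
side pink 415 [583.4 281.5  92.   25.6  86.1] 0.01 0.123
[array([0.4884723 , 0.25126934]), array([0.48554659, 0.24843768])]
-169 [ 0.30248198  0.49410061 -1.1771977   1.78732536  0.49018223  1.1952553
  2.31272661]
-79 [-0.73269361  0.24801093  0.1731721   1.85131362 -0.04888436  1.04634875
 -1.91903688]
11 [-0.48755774  0.25457707 -0.12001444  1.83497208  0.03468637  1.05405588
 -0.42889513]
101 [-0.22916866  0.28212211 -0.43240263  1.81779288  0.13337248  1.07022443
  1.05205443]
1.3417
```

View pics/w0.png

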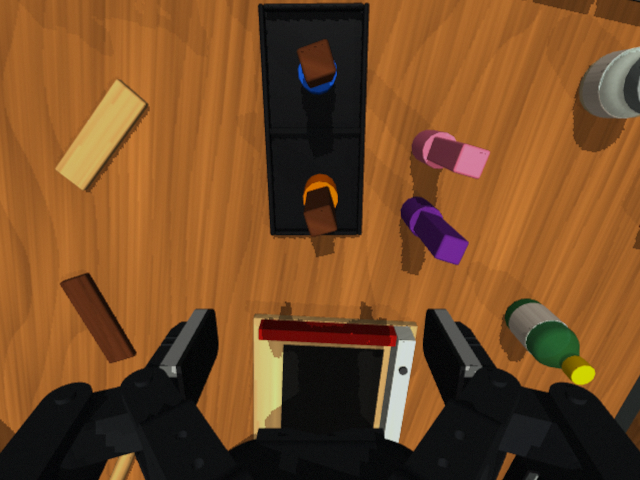

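The wrist view shows the orange stick at (318,205) in the near bay and the blue one at (317,65) in the far bay. Purple (435,230) and pink (450,150) are outside the tray. I'll refine the grip-top pose with wrist depth and then grasp.

```bash
python3 - <<'E'
from h import *
from cell import manip
c=dict(np.load("w0.npz")); P=cloud(c); z=P[...,2]
print(manip.get_state()["ee_pos"])
for nm,(x,y) in {"o":(.487,.25),"b":(.47,.36)}.items():
    m=(np.hypot(P[...,0]-x,P[...,1]-y)<.04)&(z>.117)&(z<.135)
    m=big(m); Q=P[m]; print(nm,m.sum(),rect(Q),np.median(Q[:,2]),Q[:,:2].mean(0))
m=(z>.012)&(z<.021)&(np.hypot(P[...,0]-.47,P[...,1]-.31)<.14)&(c["frame"].max(2)<60); print("tray rim",rect(P[big(m)]))
m=(z>.015)&(z<.05)&(np.hypot(P[...,0]-.487,P[...,1]-.25)<.04)&(hsv(c)[...,1]>120);Q=P[m];print("shoe",rect(Q))
E
```

```text
[0.48846451 0.24816175 0.24987016]
o 839 [487.7 252.4  22.1  22.3  27.5] 0.125741620740685 [0.48758719 0.25357861]
b 1194 [464.3 361.7  21.9  22.1  29. ] 0.12582747888545648 [0.46431177 0.36150219]
tray rim [470.6 311.3  99.2 218.9  11.1]
shoe [487.1 257.5  32.4  23.4   1.5]
```

```bash
python3 - <<'E'
from h import *
from cell import manip, jaws, optics
def st(t):
    s=manip.get_state(); print(t,round(s["time_s"],2),s["ee_pos"].round(4) if hasattr(s["ee_pos"],'round') else s["ee_pos"],"w",round(float(s["grip_width"]),3),"g",round(float(np.max(s["grasp_force"])),1),"F",np.round(s["contact_force"],1)); return s
Q=quat(28.5); p=[.4873,.2518]
jaws.set_gripper(0.65); manip.goto([*p,.17],Q); manip.line_to([*p,.064],.12); st("down")
jaws.set_gripper(0.0,60); st("grip")
manip.line_to([*p,.19],.15); s=st("lift")
print(manip.solve_ik([.5811,-.1741,.155],Q))
manip.goto([.5811,-.1741,.17],Q); st("over")
for n in ["wrist","side"]:
    c=optics.camera(n); np.savez(n+"1.npz",**c); cv2.imwrite(f"pics/{n}1.png",c["frame"])
E
```

```text
down 3.2 [0.4879 0.2522 0.0648] w 0.651 g 0.0 F [ 0.1 -0.3  0.8]
grip 3.6 [0.4878 0.252  0.0647] w 0.255 g 59.3 F [-0.8 -1.   5.5]
lift 4.59 [0.4866 0.2514 0.189 ] w 0.251 g 58.7 F [ 0.4 -0.2 -1.4]
[ 0.17620005  0.44538459  0.01584971  1.79761022 -0.00872583  0.89866523
  0.69335587]
over 6.2 [ 0.5816 -0.1721  0.1699] w 0.249 g 58.7 F [-0.3  0.9 -0.6]
```

View pics/side1.png

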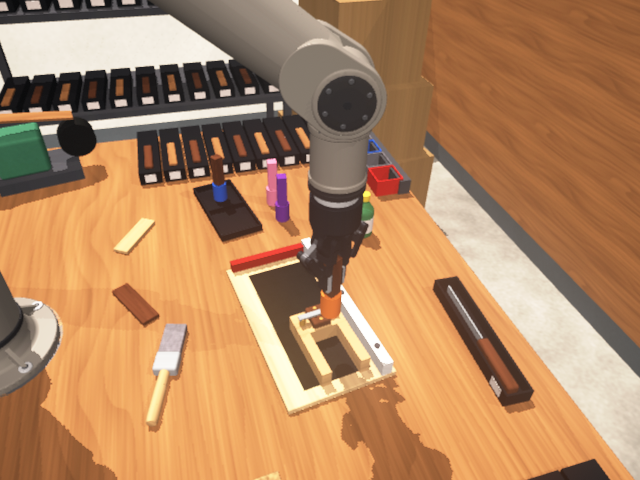

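The side view shows the stick held upright, with its orange shoe at (331,303) hovering above the sled. The blue stick is still in the tray. I'll check the shoe's actual position and lowest point by depth.

```bash
python3 - <<'E'
from h import *
from scipy.optimize import least_squares
for n in ["side","wrist"]:
    c=dict(np.load(n+"1.npz")); P=cloud(c); H=hsv(c); z=P[...,2]
    near=np.hypot(P[...,0]-.581,P[...,1]+.174)<.04
    m=near&(z>.08)&(H[...,1]>170)&(H[...,0]<20)&(H[...,2]>120)
    if m.sum()<20: print(n,m.sum()); continue
    Q=P[big(m)]; f=least_squares(lambda c:np.hypot(Q[:,0]-c[0],Q[:,1]-c[1])-.017,[.581,-.174],loss="soft_l1",f_scale=.001)
    print(n,m.sum(),f.x.round(4),np.percentile(Q[:,2],[1,50,99]).round(4))
    sl=(z>.040)&(z<.048)&(H[...,1]>60)&(H[...,0]<30)&(H[...,2]>110)&(np.hypot(P[...,0]-.58,P[...,1]+.17)<.11); print(rect(P[big(sl)]))
E
```

```text
side 444 [ 0.5808 -0.1713] [0.1132 0.1401 0.1587]
[ 580.7 -169.3   92.3  142.1    8.6]
wrist 1801 [ 0.5823 -0.1725] [0.1164 0.1546 0.1587]
[ 582.1 -168.3   90.2  140.3    8.5]
```

```bash
cat >> h.py <<'E'
ex=np.array([np.cos(np.radians(7.45)),np.sin(np.radians(7.45)),0]); ey=np.array([-ex[1],ex[0],0]); O=np.array([.5582,-.0824,0])
def st(t,manip):
    s=manip.get_state(); F=np.array(s["contact_force"]); p=np.array(s["ee_pos"])
    print(t,"t",round(s["time_s"],2),"board xy",np.round([(p-O)@ex*1e3,(p-O)@ey*1e3],1),"z",p[2].round(4),"Fx,Fy,Fz",np.round([F@ex,F@ey,F[2]],1),"w",round(float(s["grip_width"]),3)); return F@ex,F@ey
def B(x,y,z): return O+ex*x/1e3+ey*y/1e3+np.array([0,0,z])
E
python3 - <<'E'
from h import *
from cell import manip, optics
manip.line_to([.5815,-.1765,.17],.1); manip.line_to([.5815,-.1765,.0755],.12); f0=st("in",manip)
p=np.array([.5815,-.1765,.0755]); d=.016; manip.line_to(p+ex*d,.05); st("press0",manip)
for i in range(14):
    d+=.0015; manip.line_to(p+ex*d,.04); f=st(f"{d*1e3:.1f}",manip)
    if f[0]-f0[0]<-9: break
for n in ["side","wrist"]:
    c=optics.camera(n); np.savez(n+"2.npz",**c); cv2.imwrite(f"pics/{n}2.png",c["frame"])
    P=cloud(c); H=hsv(c); z=P[...,2]
    sl=(z>.040)&(z<.048)&(H[...,1]>60)&(H[...,0]<30)&(H[...,2]>110)&(np.hypot(P[...,0]-.59,P[...,1]+.17)<.11); r=rect(P[big(sl)]); q=np.array([r[0]/1e3,r[1]/1e3,0])-O; print(r,q@ex,q@ey)
E
```

```text
in t 7.48 board xy [ 11.5 -96.6] z 0.0762 Fx,Fy,Fz [ 0.2  0.8 -1.3] w 0.249
press0 t 7.95 board xy [ 27.7 -96.2] z 0.0756 Fx,Fy,Fz [-0.2 -0.1 -1.6] w 0.249
17.5 t 8.2 board xy [ 28.4 -96.3] z 0.0755 Fx,Fy,Fz [-0.2  0.2 -1.1] w 0.25
19.0 t 8.45 board xy [ 29.1 -96.4] z 0.0753 Fx,Fy,Fz [-2.6  0.9  1.1] w 0.254
20.5 t 8.7 board xy [ 31.5 -96.2] z 0.0753 Fx,Fy,Fz [-2.2 -0.4 -1.1] w 0.255
22.0 t 8.95 board xy [ 32.2 -96.3] z 0.0753 Fx,Fy,Fz [-5.   0.2  0.8] w 0.253
23.5 t 9.2 board xy [ 33.1 -96.2] z 0.0752 Fx,Fy,Fz [-6.3  1.   1.8] w 0.25
25.0 t 9.45 board xy [ 34.7 -96.1] z 0.0751 Fx,Fy,Fz [-5.7  1.4  0.8] w 0.249
26.5 t 9.7 board xy [ 36.3 -96.1] z 0.075 Fx,Fy,Fz [-6.3  1.3 -0.4] w 0.242
28.0 t 9.95 board xy [ 37.  -96.1] z 0.075 Fx,Fy,Fz [-7.5  2.   2.1] w 0.251
29.5 t 10.2 board xy [ 37.1 -96.2] z 0.0748 Fx,Fy,Fz [-11.3   2.2   4.8] w 0.249
[ 573.5 -167.4   49.3  142.4    7.5] 0.004149663137916159 -0.08626627554173077
[ 596.3 -164.6   91.3  140.5    7.5] 0.02712024505961011 -0.08644618156926705
```

View pics/side2.png

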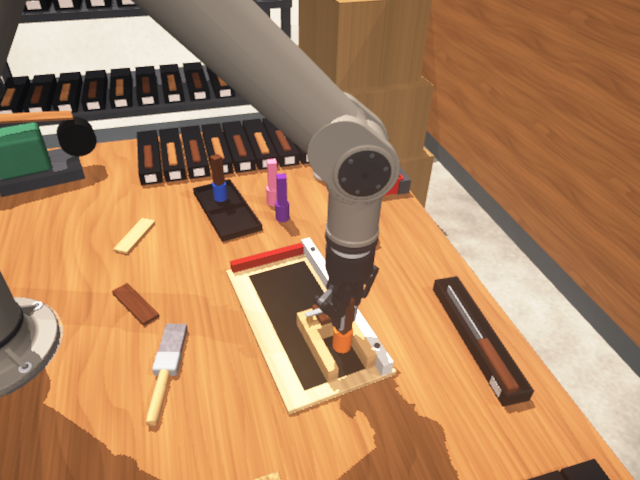

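The side view shows the sled flush along the fence, with the orange shoe at (343,340) in the notch. The depth rectangle gives yaw 7.5°, the same as the fence, and the force climbed while motion stalled. I'll feed it now, holding the side force.

```bash
python3 - <<'E'
from h import *
from cell import manip, optics
z=.0755; x=40.5; y=-96
for y in (-70,-40,-10,20,50,75,88):
    manip.line_to(B(x,y,z),.06); fx,fy=st(f"cmd {x:.1f},{y}",manip)
    x+=np.clip((fx+9)/3,-1.5,1.5)   # aim for 9 N on the fence
    if fy<-25: break
prev=None
for i in range(14):
    y+=2; manip.line_to(B(x,y,z),.03); fx,fy=st(f"cmd {x:.1f},{y}",manip)
    if fy<-20: break
manip.hold(.3); st("end",manip)
for n in ["side","scene"]:
    c=optics.camera(n); np.savez(n+"3.npz",**c); cv2.imwrite(f"pics/{n}3.png",c["frame"])
E
```

```text
cmd 40.5,-70 t 10.89 board xy [ 37.1 -72.8] z 0.0747 Fx,Fy,Fz [-10.   -4.1   0.4] w 0.248
cmd 40.2,-40 t 11.54 board xy [ 37.  -42.5] z 0.0747 Fx,Fy,Fz [-9.4 -3.7  0.4] w 0.25
cmd 40.1,-10 t 12.19 board xy [ 37.1 -12.4] z 0.0747 Fx,Fy,Fz [-8.9 -5.7  0.7] w 0.248
cmd 40.1,20 t 12.84 board xy [37.1 17.6] z 0.0747 Fx,Fy,Fz [-9. -5.  1.] w 0.251
cmd 40.1,50 t 13.49 board xy [37.1 47.6] z 0.0747 Fx,Fy,Fz [-9.1 -4.8  1.6] w 0.254
cmd 40.0,75 t 14.06 board xy [37.1 72.8] z 0.0747 Fx,Fy,Fz [-10.5  -4.6   2.6] w 0.248
cmd 39.5,88 t 14.43 board xy [37.  86.5] z 0.0747 Fx,Fy,Fz [-7.5 -3.8  1.3] w 0.249
cmd 40.0,90 t 14.68 board xy [37. 87.] z 0.0747 Fx,Fy,Fz [-8.9 -6.6  1.2] w 0.251
cmd 40.0,92 t 14.93 board xy [37.  88.4] z 0.0747 Fx,Fy,Fz [-8.5 -8.1  1.5] w 0.249
cmd 40.0,94 t 15.18 board xy [37.1 90.3] z 0.0747 Fx,Fy,Fz [-9.4 -7.8  2.1] w 0.255
cmd 40.0,96 t 15.43 board xy [37.  92.2] z 0.0747 Fx,Fy,Fz [-9.1 -8.5  1.6] w 0.252
cmd 40.0,98 t 15.68 board xy [37.1 94.2] z 0.0747 Fx,Fy,Fz [-8.8 -8.4  2.4] w 0.25
cmd 40.0,100 t 15.93 board xy [37.1 96.2] z 0.0747 Fx,Fy,Fz [-7.8 -8.1  2.7] w 0.25
cmd 40.0,102 t 16.18 board xy [37.  98.2] z 0.0747 Fx,Fy,Fz [-8.  -7.4  0.7] w 0.251
cmd 40.0,104 t 16.43 board xy [37.  99.5] z 0.0747 Fx,Fy,Fz [ -7.3 -10.8   0.8] w 0.249
cmd 40.0,106 t 16.68 board xy [37.  99.7] z 0.0748 Fx,Fy,Fz [ -8.9 -13.    1.5] w 0.251
cmd 40.0,108 t 16.93 board xy [ 36.9 100.6] z 0.0748 Fx,Fy,Fz [ -9.2 -14.9   2.5] w 0.251
cmd 40.0,110 t 17.18 board xy [ 36.8 101.7] z 0.0749 Fx,Fy,Fz [ -9.  -17.3   3.4] w 0.251
cmd 40.0,112 t 17.43 board xy [ 36.5 102.7] z 0.075 Fx,Fy,Fz [-10.1 -18.1   5. ] w 0.25
cmd 40.0,114 t 17.68 board xy [ 36.2 103.9] z 0.075 Fx,Fy,Fz [-12.  -20.5   5.9] w 0.249
end t 17.98 board xy [ 36.2 103.9] z 0.075 Fx,Fy,Fz [-10.6 -20.9   5.7] w 0.251
```

View pics/scene3.png

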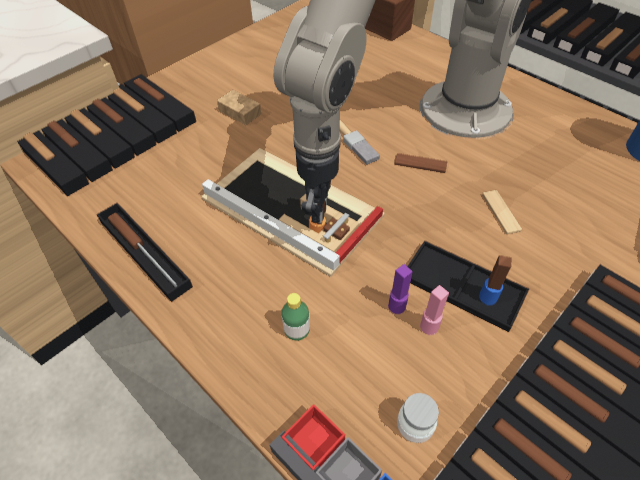

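The scene view shows the sled's nose against the red stop (350,235), flush with the fence, and the shoe at (318,222). The stall began at board y ≈ 99.5, and after that the stick only flexed in the grip. I'll unload both forces together, back away inside the notch, lift, and check the sled.

```bash
python3 - <<'E'
from h import *
from scipy.optimize import least_squares
from cell import manip, optics
z=.0755
manip.line_to(B(37.2,100,z),.05); st("unload",manip)
manip.line_to(B(28,87,z),.05); st("clear",manip)
manip.line_to(B(28,87,.19),.15); st("up",manip)
im=[]
for n in ["side","scene","wrist"]:
    c=optics.camera(n); np.savez(n+"4.npz",**c); P=cloud(c); H=hsv(c); z=P[...,2]; h,s,v=H[...,0],H[...,1],H[...,2]
    t=B(25,95,0)
    sl=(z>.040)&(z<.048)&(s>60)&(h<30)&(v>110)&(np.hypot(P[...,0]-t[0],P[...,1]-t[1])<.11)
    if sl.sum()>50:
        r=rect(P[big(sl)]); q=np.array([r[0]/1e3,r[1]/1e3,0])-O; print(n,"sled",r,(q@ex*1e3).round(1),(q@ey*1e3).round(1))
    e=B(28,87,0); m=(np.hypot(P[...,0]-e[0],P[...,1]-e[1])<.04)&(z>.1)&(z<.19)&(s>170)&(h<20)&(v>110)
    if m.sum()>30:
        Q=P[big(m)]
        # tilted cylinder: axis point = a + b*(z-.15)
        f=least_squares(lambda k:np.hypot(Q[:,0]-k[0]-k[2]*(Q[:,2]-.15),Q[:,1]-k[1]-k[3]*(Q[:,2]-.15))-.017,[e[0],e[1],0,0],loss="soft_l1",f_scale=.001)
        print(n,"shoe",m.sum(),f.x.round(4),"ee",np.round(manip.get_state()["ee_pos"],4),np.percentile(Q[:,2],[1,99]).round(4))
    im.append(c["frame"])
a=cv2.resize(im[0][180:380,200:400],(390,390)); b=cv2.resize(im[1][140:290,190:400][:, :150+0],(390,390))
cv2.imwrite("pics/c4.png",np.hstack([a,b]))
E
```

```text
unload t 18.51 board xy [35.9 99.3] z 0.075 Fx,Fy,Fz [-5.7 -2.4 -0.7] w 0.251
clear t 18.98 board xy [28.8 86.8] z 0.076 Fx,Fy,Fz [-0.5  0.5 -0.5] w 0.25
up t 19.89 board xy [27.3 87.1] z 0.1891 Fx,Fy,Fz [-0.2 -1.  -1.7] w 0.255
side sled [570.2  15.3  91.  144.    7.7] 24.6 95.3
side shoe 384 [ 0.5742  0.0042 -0.002   0.0864] ee [0.5738 0.0075 0.1887] [0.1337 0.1788]
scene sled [570.8  15.7  91.9 144.3   7.6] 25.2 95.6
scene shoe 190 [0.5732 0.0019 0.0116 0.05  ] ee [0.5739 0.0075 0.1887] [0.1337 0.1741]
wrist sled [572.4  16.3  90.4 140.3   7.5] 26.9 96.0
wrist shoe 1775 [5.753e-01 3.600e-03 2.160e-02 5.000e-04] ee [0.574  0.0075 0.1888] [0.1337 0.1775]
```

View pics/c4.png

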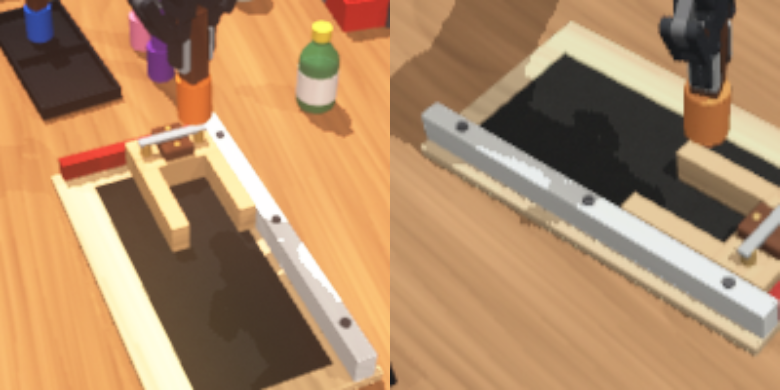

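The sled reads board (25, 95.5) mm with yaw 7.6°, i.e. at home: the crop shows its nose on the stop (150,150) and its arm along the fence (235,200). The stick has swung about 4° in the pads, so I'll tilt the tool to set it vertical, carry it over its bay and check.

```bash
cat > tilt.py <<'E'
from h import *
from scipy.optimize import least_squares
def axis(cams,e,zlo,zhi):
    Qs=[]
    for c in cams:
        P=cloud(c); H=hsv(c); z=P[...,2]
        m=(np.hypot(P[...,0]-e[0],P[...,1]-e[1])<.04)&(z>zlo)&(z<zhi)&(H[...,1]>170)&(H[...,0]<20)&(H[...,2]>110)
        if m.sum()>30: Qs.append(P[big(m)])
    z0=np.mean([q[:,2].mean() for q in Qs]); k0=len(Qs)
    def res(k):
        r=[]
        for i,Q in enumerate(Qs): # per-camera xy offset, shared slope
            d=Q[:,:2]-k[2+2*i:4+2*i]-np.outer(Q[:,2]-z0,k[:2]); r.append((np.hypot(*d.T)-.017)/np.sqrt(len(Q)))
        return np.concatenate(r)
    f=least_squares(res,[0,0]+list(e[:2])*k0); return f.x.round(4),z0.round(4),[q[:,2].min().round(4) for q in Qs]
E
python3 - <<'E'
from tilt import *
from cell import manip, optics
ld=lambda i:[dict(np.load(n+f"{i}.npz")) for n in ("side","scene")]
print("before",axis(ld(4),[.574,.003],.1,.185))
Q=(Ro.from_rotvec(.07*np.array([.879,.477,0]))*Ro.from_quat(quat(28.5))).as_quat()
manip.goto([.484,.2545,.17],Q); s=manip.get_state(); print(s["time_s"],np.round(s["ee_pos"],4))
for n in ("side","scene"):
    c=optics.camera(n); np.savez(n+"5.npz",**c)
    if n=="side": a=c["frame"][100:300,150:350]
    else: b=c["frame"][150:350,370:570]
cv2.imwrite("pics/c5.png",cv2.resize(np.hstack([a,b]),None,fx=1.95,fy=1.95))
print("after",axis(ld(5),[.484,.2545],.08,.17))
E
```

```text
before (array([0.0029, 0.0927, 0.5742, 0.0049, 0.5733, 0.0023]), np.float64(0.1561), [np.float64(0.1316), np.float64(0.133)])
21.0667 [0.4851 0.2528 0.17  ]
after (array([0.0289, 0.0158, 0.4839, 0.2519, 0.4837, 0.2495]), np.float64(0.1363), [np.float64(0.111), np.float64(0.1124)])
```

View pics/c5.png

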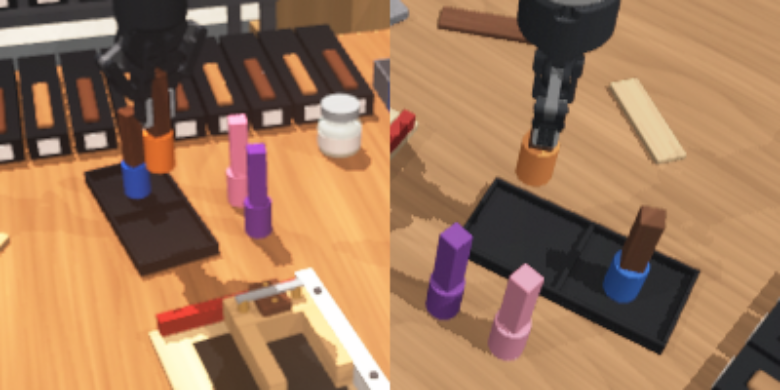

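The crops show the orange stick upright over the near, empty bay (crop left 158,148; right 535,155), and the blue stick undisturbed. I'll lower it to contact, release and retreat.

```bash
python3 - <<'E'
from tilt import *
from cell import manip, jaws, optics
manip.line_to([.484,.257,.17],.1); manip.line_to([.484,.257,.070],.1); st("low",manip)
z=.070; f0=manip.get_state()["contact_force"][2]
for i in range(14):
    z-=.0007; manip.line_to([.484,.257,z],.03); f=manip.get_state()["contact_force"][2]
    if f-f0>6: break
st("touch",manip); print(z)
jaws.set_gripper(0.35,20); manip.hold(.3); jaws.set_gripper(0.65); st("open",manip)
p=np.array(manip.get_state()["ee_pos"]); ax=Ro.from_quat(manip.get_state()["eef_rot"]).as_matrix()[:,2]
manip.line_to(p-ax*.10,.1); manip.line_to(p-ax*.10+[0,0,.08],.15)
manip.goto([.60,.0,.32],quat(28.5)); s=manip.get_state(); print(s["time_s"],s["contact_force"])
im=[]
for n in ("side","scene"):
    c=optics.camera(n); np.savez(n+"6.npz",**c); im.append(c["frame"])
cv2.imwrite("pics/c6.png",np.hstack([cv2.resize(im[0][140:400,170:420],(390,390)),cv2.resize(im[1][130:350,300:540],(410,390))]))
print(axis([dict(np.load(n+"6.npz")) for n in ("side","scene")],[.484,.257],.012,.048))
for n in ("side","scene"):
    c=dict(np.load(n+"6.npz")); P=cloud(c); H=hsv(c); z=P[...,2]; h,s,v=H[...,0],H[...,1],H[...,2]; t=B(25,95,0)
    r=rect(P[big((z>.040)&(z<.048)&(s>60)&(h<30)&(v>110)&(np.hypot(P[...,0]-t[0],P[...,1]-t[1])<.11))]); q=np.array([r[0]/1e3,r[1]/1e3,0])-O; print(n,"sled",r,q@ex*1e3,q@ey*1e3)
    m=(np.hypot(P[...,0]-.484,P[...,1]-.257)<.05)&(z>.118)&(z<.135); print("top",m.sum(),rect(P[m]) if m.sum()>3 else "",np.median(z[m]))
E
```

```text
low t 22.57 board xy [-29.  346.4] z 0.0706 Fx,Fy,Fz [-0.2 -0.9 -0.8] w 0.247
touch t 24.57 board xy [-29.5 346.2] z 0.0649 Fx,Fy,Fz [-2.6 -0.4  5.2] w 0.25
0.06439999999999996
open t 25.48 board xy [-29.6 346.2] z 0.0644 Fx,Fy,Fz [-0.9  0.3 -0.4] w 0.651
28.4167 [ 0.67247648  1.10019364 -0.42310633]
(array([0.0054, 0.0025, 0.4843, 0.2565, 0.4839, 0.2549]), np.float64(0.0302), [np.float64(0.0124), np.float64(0.0121)])
side sled [570.4  14.7  90.9 144.7   7.3] 24.687089991187737 94.69845610022901
top 79 [483.5 254.5  22.2  23.1  21.2] 0.1250004304117208
scene sled [570.5  14.5  92.8 142.4   7.4] 24.760313641377305 94.48717832796481
top 147 [485.4 255.4  23.9  21.7  25.2] 0.12557888348702018
```

View pics/c6.png

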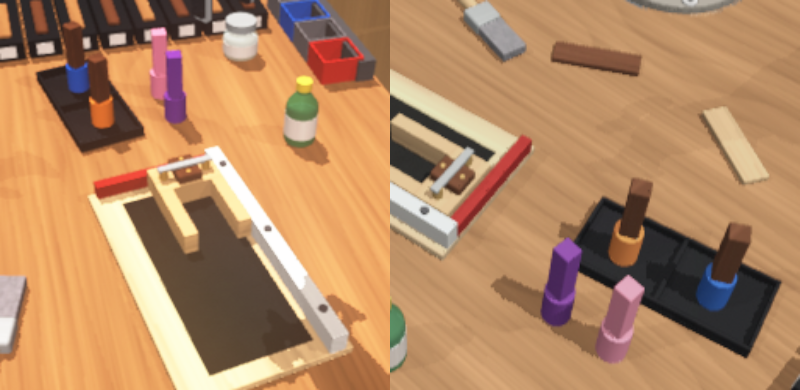

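The orange stick stands upright in its bay (left crop 102,105; right 628,235). The sled sits in the corner of the fence and stop (195,175), the blue stick and the bottle are untouched, and the hand is clear. Handing in.

```bash
python3 -c "
from cell import order
print(order.sign_off())"
```

```text
the job is handed in; nothing more can be done
None
```

I pressed the sled flush to the fence and fed it up to the red stop using only the orange stick, stood the stick upright in its own bay again, and handed the job in at about 28 s of the 58 s allowed.

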